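# Free the seized specimen-clamp knob and snug a resin sample

## Task

The knob of the specimen clamp has seized. Grip it firmly, break it loose with a short firm twist clockwise, then keep turning it until the steel jaw has pushed the amber resin sample squarely home against the brass anvil of the dark stop and squeezes it snugly, about 10 newtons; the resin chips above 20. Work only with the knob, do not touch the sample or the jaw yourself, leave everything else on the bench where it is, and let go with the sample held.

Things in the scene. Friction and masses are not known exactly. Their poses are not given: they have to be found in the camera images.
- clamp: aluminium bed plate of the clamp, bolted down, 130 (x) x 270 (y) x 20 mm; origin at the centre of its underside, z up. A round dark pedestal, 42 mm across, at local (-40, 20) mm carries the knob. Apart from the knob nothing on the clamp is higher than 57 mm above the bench, so a gripper can swing round the knob above 60 mm.
- knob_grip (a point): black knob, upright axis: a bar grip 44 long, 14 wide, 34 mm high on a disc 44 mm across, 8 mm thick. The point is on the turning axis, 86 mm above the bench, 12 mm below the bar's flat top; the bar's free sides span 66 to 98 mm height. x runs along the bar, y across it (the width to grip), z up; turns with the knob. A white line marks the bar's -x half.
- knob (a joint): knob angle, rad: 0 at the start (seized), growing clockwise seen from above, at most 3.4. Breaking loose takes about 0.35 N m; this fades within 0.3 rad, then it turns freely at about 0.1 N m (friction, so it stays where left with up to 8 N of squeeze). 1.4 to 3.2 rad are needed, usually more than one grasp, depending on where the stop is bolted and its anvil set.
- jaw: moving steel jaw, 56 (x) x 14 (y) x 32 mm, with a brass rack bar and a springy black pad. It moves 12 mm per rad of knob along the clamp's -y. Once the sample is seated the pad yields 15 N per mm, so the squeeze grows by about 18 N per 0.1 rad of knob; each newton costs 0.012 N m on top of the free torque (10 N: about 0.22 N m in all). Not to be touched by the robot.
- jaw_face (a point): middle of the jaw pad's pressing face (50 x 26 mm, looks along the clamp's -y), 37 mm above the bench; axes as the clamp's
- stop: dark steel stop, 56 x 16 x 32 mm, bolted on the bed, axes as the clamp's. Origin: on the bed plate, below the middle of the edge of its front face, which looks along +y to the jaw. A brass anvil plate (44 x 26 mm) on a screw stands out from that face by 3 to 7 mm, set differently each time and not measured; the sample seats on the anvil. Seated, the pad is 39 to 43 mm from the stop's front face.
- sample_center (a point): centre of the amber resin sample, a loose block 40 (x) x 36 (y) x 26 mm with a bright steel disc in its top, lying on the bed between stop and jaw, a few mm from the anvil and slightly askew; axes nearly as the clamp's. Chips if the jaw squeezes it with more than 20 N. Not to be touched by the robot.
- spare_mount: a spare round green mount, 30 mm across, 18 mm high, standing on the far +y end of the clamp's bed plate; leave it alone
- jar_a: a 70 mm high glass jar with a blue cap, 48 mm across, to the left of the clamp; leave it alone
- jar_b: a second such jar; leave it alone
- dish: a shallow white dish, 90 mm across, 18 mm high, to the right of the clamp; leave it alone
- slide_box: a green box of slides, 90 x 100 x 35 mm, to the right; leave it alone
- screwdriver: a screwdriver with orange handle lying beyond the clamp; leave it alone
- mouse: a black computer mouse, 100 x 60 x 30 mm, at the right; leave it alone
Not all that is in view belongs to the job. Of the things shaped like the part that bears sample_center, the amber glass one is meant.

How it is judged (in metres and radians):
On the way, in this order (a step that is already met when the one before it is completed fails the run):
1. the seized knob is broken loose (turned more than 0.35 rad clockwise) (value of joint knob above 0.35 rad), for 0.1 s.
2. the jaw squeezes the sample with more than 6 N squarely against the stop's anvil (contact force between each of jaw, stop and sample above 6 N and x of sample_center in the frame of stop between -0.012 and 0.012 m and angle between the y axis of sample_center and the y axis of clamp, either way round below 0.06 rad and angle between sample_center's own z axis and vertical below 0.06 rad), for 0.2 s.
At the end, for the whole second after the job is handed in: the sample is held between jaw and the stop's anvil with more than 3 N on each side, flat and square to the clamp within 0.06 rad and within 12 mm of the stop's middle, sample and knob at rest (x of sample_center in the frame of stop between -0.012 and 0.012 m and angle between the y axis of sample_center and the y axis of clamp, either way round below 0.06 rad and angle between sample_center's own z axis and vertical below 0.06 rad and contact force between each of jaw, stop and sample above 3 N and linear speed of sample below 0.01 m/s and velocity of joint knob below 0.05 rad/s); the robot touches nothing.
It fails at once if the jaw squeezes the sample with more than 20 N (contact force between jaw and sample above 20 N).
It fails at once if the robot touches the sample or the jaw (contact force between any of the fingers, the arm and sample above 1 N or contact force between any of the fingers, the arm and jaw above 1 N).
It fails at once if a bystander is moved by more than 15 mm (distance of any of spare_mount, jar_a, jar_b, dish, slide_box, screwdriver, mouse from where it was at the start of the episode above 0.015 m).
It also fails if it takes over 72 s, if anything falls off the work surface, if the arm or the gripper's body presses on something with over 40 N, if the wrist force passes 120 N, or if a joint passes its speed limit or range.

## Robot

A 6-joint arm with a two-finger parallel gripper is mounted at the origin on the work surface. World frame = base frame: x ahead of the robot, y to its left, z up, the work surface at z = 0. Lengths are in mm, angles in rad, forces in N, time in s.
With the tool pointing down it reaches from about 350 to 775 mm from the base axis. Payload 7.3 kg.
Tool frame: the origin (TCP) lies at the very end of the fingers, on their centre line; the grasp point (between the pads) lies grip_point_offset behind it (grip_point_offset is the distance from the TCP to the grasp point, in mm); x points along the fingers, z is the direction in which the jaws open and shut, and the axes are right-handed (so a half turn about x gives the same grasp; the last joint's range is limited). The gripper opens to 92 mm and grips with 3 to 60 N. Pads are 19 mm wide; open, the fingers measure 130 mm over their backs; the gripper's body (75 mm by 190 mm) begins 47 mm behind the grasp point.
Start: joints at [1.112, 0.342, 1.524, -0, 1.275, -0.146], TCP at [161.541, 499.549, 226.741] pointing down, gripper open.
Joint ranges: [-2.53, 2.53], [-0.77, 2.02], [0.04, 2.7], [-1, 4.14], [0.28, 2.66], [-3.11, 3.11]. Speed limits (rad/s): [2.57, 2.57, 3.14, 3.14, 3.14, 3.14].

## Interface

Orientations are given as [roll, pitch, yaw] about the fixed x, y, z axes, in that order (R = Rz(yaw) Ry(pitch) Rx(roll)).
In Python, from plant import * gives the robot as it stands.
- The arm moves only by the tool send_rows, never from a script. Its argument "series" is text: rows parted by semicolons, each of 5 numbers parted by spaces: the gripper's target within -1 to 1 (fully open at 1, half-way at 0, shut at -1), then the shift along the tool's x, y, z in units of 30 mm (1.0 is 30 mm), then the turn about the tool's x in units of 5 degrees (1.0 is 5 degrees). A call has 1 to 8 rows; each row is the pose to reach, as a shift and turn from the pose commanded when the call began, along the tool's axes at that moment; what a row does not reach only later rows make up. A row lasts 1/8 s, in which the tool goes at most 62.5 mm and 10.7 degrees, less where a joint would pass 70% of its speed; a pose out of reach is approached as far as the arm can. A call with a gripper value outside its range is refused whole. The fingers move at their own pace and stop on an object; the grip force is fixed at half the most. Time passes only in rows, so rows that repeat a pose let the fingers close. It gives the time, the measured TCP pose, the force and the opening at its end, in the units of the state.
- get_obs(): the state, without advancing time (a new reading comes with each control period).
- capture(name): name is "side" or "top"; returns a dict with "pixels" (400x640x3 uint8, red, green, blue), "mtx" (3x3 intrinsics, pixels), "k1" (the pictures are not rectified: a ray, as slopes to the right and down, at radius r is drawn at 1 + k1 r^2 times it, then the intrinsics apply), "R" (3x3) and "t" (3): a world point X has camera coordinates R X + t. Camera axes: x right, y down, z forward; pixel columns grow to the right and rows downward; lengths in mm; the calibration is good to about 2 mm. A picture is of the moment at which its call begins. There is no depth.
- close_job(): hands the job in, once; it reports no verdict.
Trained networks look in a picture, given as the dict that the camera call returned (one of the last four; its "shot" number tells which), for a name from the list of things; names that differ only in an ending like _2 or _b are one class to them, and where a whole thing is asked for, a point or a joint stands for the part that bears it (a point fixed in the world has none). Each returns a list of dicts, best first, with "score" (0 to 1); they miss things now and then, are a little off and sometimes report something else, mostly with a low value. They report only what shows in the picture. A call takes as long as a camera call. They do not tell look-alikes from the thing itself.
- cut_out(picture, thing): "pixels" (400x640 bool, what is visible of it).
- place_of(picture, thing): "point" ([x, y, z] in mm, in world coordinates, good to about 4 mm: a listed point, or the origin of a listed thing).
The state is a dict: "time": time; "joint_positions": joint angles; "dq": joint speeds; "tau": joint torques, N m; "tool_pos": TCP position; "tcp_rot": TCP orientation; "contact_force": force on the tool from outside, world axes, zero at the start; "moment": the same for the moment, N m; "grip_width": finger opening in mm.
Only numpy, scipy, OpenCV 4.12 (cv2) and the standard library are available. Lean on these libraries where they do the work, as an engineer would, in place of code of your own. Each camera call takes 0.05 s, during which the arm holds its last target.

## Working session

There is one attempt and no reset: what is moved stays moved. The work goes in short steps, Python scripts to look and compute and a tool call to move; the robot and the scene stay as the last step left them, time stands still between calls to the robot, and variables do not carry over. Pictures are saved under pics/ and viewed, and the job is handed in when it is done.

Besides the shell and the picture viewer there is one more tool, called after "Call:" as a command line: name --argument value ..., lists and objects as JSON in quotes. send_rows: Moves the arm, as the interface text tells. Its arguments: {"type":"object","properties":{"series":{"type":"string"}},"required":["series"]}

```bash
mkdir -p pics
cat > h.py <<'E'
from plant import *
import numpy as np, cv2
def save(n,name):
    p=capture(n); cv2.imwrite(f'pics/{name}.png',p['pixels'][:,:,::-1]); return p
E
python3 - <<'E'
from h import *
np.set_printoptions(precision=3,suppress=True)
o=get_obs(); print(o)
for n in('top','side'):
    p=save(n,n+'0'); print(n,p['mtx'],p['k1'],p['R'],p['t'])
    for th in ['knob_grip','jaw_face','stop','sample_center','clamp','spare_mount']:
        print(th,[(np.round(d['point'],1),round(d['score'],2)) for d in place_of(p,th)][:3])
print(get_obs()['time'])
E
```

```text
{'time': 0.0, 'joint_positions': array([ 1.112,  0.343,  1.525,  0.   ,  1.275, -0.146]), 'dq': array([-0., -0.,  0., -0.,  0.,  0.]), 'tau': array([ -0.002, -43.124, -24.422,   0.072,   0.056,  -0.   ]), 'tool_pos': array([161.346, 499.174, 226.02 ]), 'tcp_rot': array([ 2.991,  1.569, -2.034]), 'contact_force': array([ 0.546, -0.2  , -0.463]), 'moment': array([ 0.025, -0.005, -0.062]), 'grip_width': 92.0195543970614}
top [[451.775   0.    320.6  ]
 [  0.    451.775 197.53 ]
 [  0.      0.      1.   ]] -0.12347526298028981 [[-0.021 -1.     0.005]
 [-0.993  0.02  -0.117]
 [ 0.117 -0.008 -0.993]] [ -86.116  575.802 1694.52 ]
knob_grip [(array([493. ,  37. ,  88.3]), 0.64)]
jaw_face [(array([631.5, 383.1,  -0.9]), 0.53)]
stop [(array([538.2, -79.4,  18.1]), 0.46), (array([539.2, -49.5,  35. ]), 0.46)]
sample_center [(array([ 672.8, -107.9,   11.5]), 0.46), (array([539.5, -52. ,  35.5]), 0.4)]
clamp [(array([527.2,  11.2,   3.1]), 0.85)]
spare_mount [(array([576.2,  89. ,  22.1]), 0.42)]
side [[514.653   0.    318.131]
 [  0.    514.653 202.019]
 [  0.      0.      1.   ]] -0.014809346654781117 [[ 0.873 -0.488  0.01 ]
 [-0.304 -0.56  -0.771]
 [ 0.382  0.67  -0.637]] [-544.876  207.242 1356.603]
knob_grip [(array([490.7,  30.6,  84. ]), 0.6)]
jaw_face [(array([547. , -18.1,  40.8]), 0.58), (array([527.5,   8.5,   2.3]), 0.47)]
stop [(array([539. , -80.6,  23.3]), 0.71)]
sample_center [(array([538.2, -47.3,  31.2]), 0.66), (array([ 669.9, -104.4,   12. ]), 0.5)]
clamp [(array([528.3,   8.8,   4.9]), 0.77)]
spare_mount [(array([580.5,  90. ,  21.4]), 0.61)]
0.7
```

View pics/top0.png

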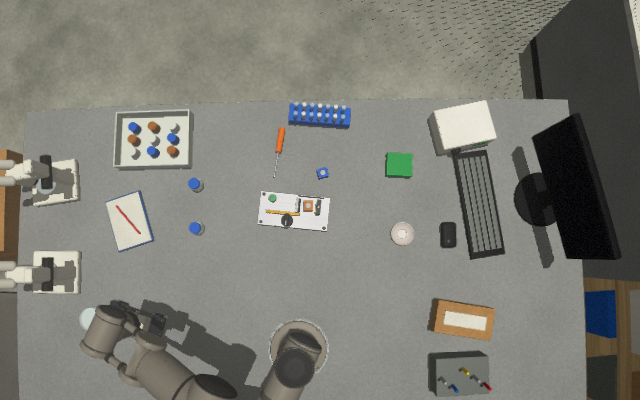

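View pics/side0.png

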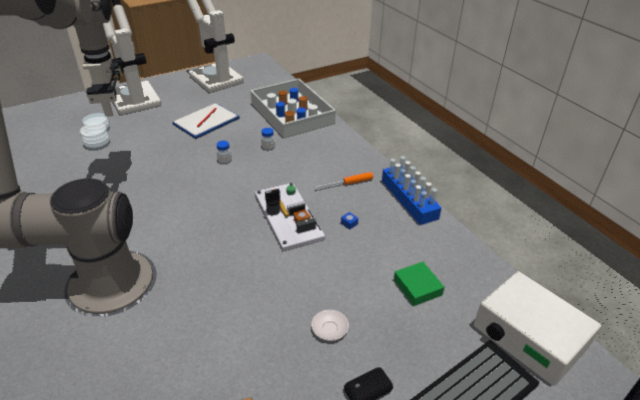

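Run:
```python
import cv2
a=cv2.imread('pics/top0.png')[140:280,230:390]; cv2.imwrite('pics/topc.png',cv2.resize(a,None,fx=4.2,fy=4.2,interpolation=cv2.INTER_CUBIC))
a=cv2.imread('pics/side0.png')[120:280,240:420]; cv2.imwrite('pics/sidec.png',cv2.resize(a,None,fx=3.7,fy=3.7,interpolation=cv2.INTER_CUBIC))
```

```text
(no output)
```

View pics/topc.png

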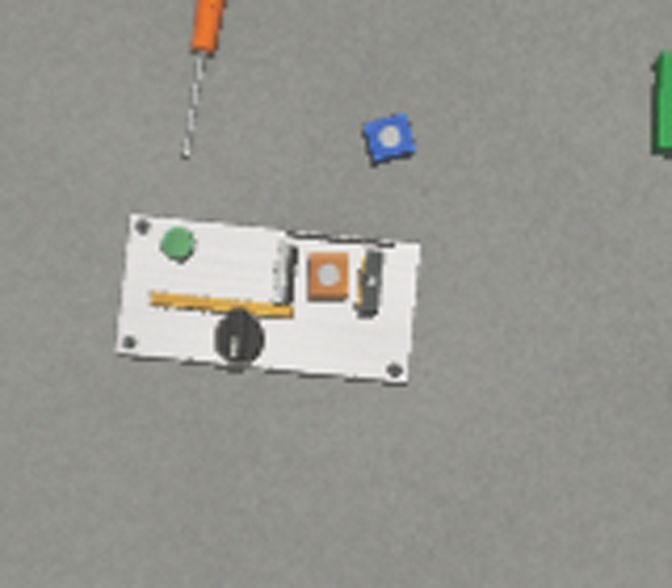

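View pics/sidec.png

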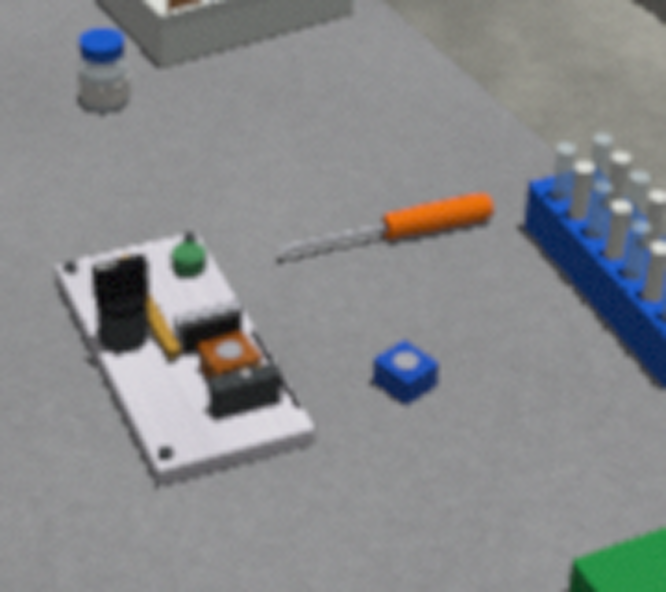

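```bash
cat >> h.py <<'E'
def ray(p,uv,z):
    K=np.array(p['mtx'],float); R=np.array(p['R']);t=np.array(p['t'])
    d=(np.array(uv,float)-K[:2,2])/K[0,0]; s=d.copy()
    for _ in range(30): s=d/(1+p['k1']*(s@s))
    w=R.T@np.array([s[0],s[1],1]); c=-R.T@t
    return c+w*(z-c[2])/w[2]
def proj(p,X):
    c=np.array(p['R'])@X+p['t']; s=c[:2]/c[2]; s=s*(1+p['k1']*(s@s)); K=np.array(p['mtx']); return K[:2,:2]@s+K[:2,2]
E
python3 - <<'E'
from h import *
import plant
np.set_printoptions(precision=3,suppress=True)
print([x for x in dir(plant) if not x.startswith('__')], getattr(plant,'grip_point_offset',None))
p=save('top','top1')
f=lambda x,y:(x/4.2-0.38+230,y/4.2-.38+140)
C=np.array([ray(p,f(*c),20) for c in [(130,213),(420,243),(408,383),(117,352)]])
print(C,C.mean(0)); 
for i in range(4): d=C[(i+1)%4]-C[i]; print(np.linalg.norm(d),np.arctan2(d[1],d[0]))
print('whiteline',ray(p,f(236,333),98),ray(p,f(234,357),98),'knobdisc',ray(p,f(239,336),90))
print('stop L/R', [ray(p,f(*c),52)[:2] for c in [(365,250),(358,316),(382,252),(377,318)]])
print('jaw', [ray(p,f(*c),52)[:2] for c in [(278,244),(273,302),(297,246),(291,304)]])
print('sample', [ray(p,f(*c),46)[:2] for c in [(309,253),(349,253),(348,299),(308,299)]])
m=cut_out(p,'knob_grip'); print([x['score'] for x in m])
from scipy.spatial.transform import Rotation as Ro
print(Ro.from_euler('xyz',get_obs()['tcp_rot']).as_matrix())
cv2.imwrite('pics/m.png',cv2.resize((m[0]['pixels'][190:240,260:310]*255).astype('uint8'),None,fx=8,fy=8))
q=p['pixels'][195:235,265:305,::-1]; cv2.imwrite('pics/k.png',cv2.resize(q,None,fx=14,fy=14,interpolation=cv2.INTER_NEAREST))
E
```

```text
['Unreachable', 'capture', 'close_job', 'cut_out', 'get_obs', 'grip_point_offset', 'place_of'] 18.8
[[ 608.266  133.73    20.   ]
 [ 575.067 -132.757   20.   ]
 [ 446.878 -118.884   20.   ]
 [ 480.337  146.409   20.   ]] [527.637   7.124  20.   ]
268.54626080803405 -1.6947395963781247
128.9374861119169 3.033793252724151
267.39480394702525 1.4453380818539623
128.5562525918334 -0.09879035764138903
whiteline [490.101  31.757  98.   ] [469.179  33.769  98.   ] knobdisc [487.985  29.722  90.   ]
stop L/R [array([565.966, -82.169]), array([506.489, -74.713]), array([563.845, -97.445]), array([504.345, -91.724])]
jaw [array([572.985,  -3.868]), array([520.622,   1.387]), array([570.826, -20.968]), array([518.499, -14.757])]
sample [array([564.939, -31.493]), array([564.212, -67.647]), array([522.508, -65.962]), array([523.231, -29.907])]
[0.59]
[[ 0.    -0.951  0.308]
 [ 0.     0.308  0.951]
 [-1.    -0.     0.   ]]
```

View pics/k.png

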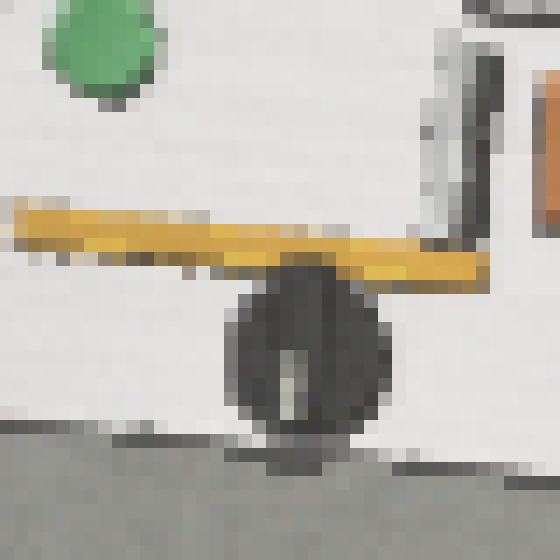

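Run:
```python
from h import *
p=save('side','side1'); t=capture('top')
def draw(p,box,f,yaw,kx=490.5,ky=32):
    x0,x1,y0,y1=box
    im=cv2.resize(np.ascontiguousarray(p['pixels'][y0:y1,x0:x1,::-1]),None,fx=f,fy=f,interpolation=cv2.INTER_NEAREST)
    c,s=np.cos(yaw),np.sin(yaw)
    P=[]
    for z in(66,98):
        q=[]
        for a,b in[(-22,-7),(22,-7),(22,7),(-22,7)]:
            u=proj(p,np.array([kx+c*a-s*b,ky+s*a+c*b,z])); q.append(((u-[x0,y0]+.5)*f).astype(int))
        cv2.polylines(im,[np.array(q)],True,(0,0,255) if z>90 else (0,255,0),1)
    return im
a=[draw(p,(250,300,175,225),7,y) for y in(-.25,0.)]; b=[draw(t,(265,315,190,240),7,y) for y in(-.25,-.1)]
a2=[draw(p,(250,300,175,225),7,y) for y in(-.12,0.12)]
cv2.imwrite('pics/o.png',np.vstack([np.hstack(a),np.hstack(b)])); cv2.imwrite('pics/o2.png',np.hstack(a2))
```

```text
(no output)
```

View pics/o.png

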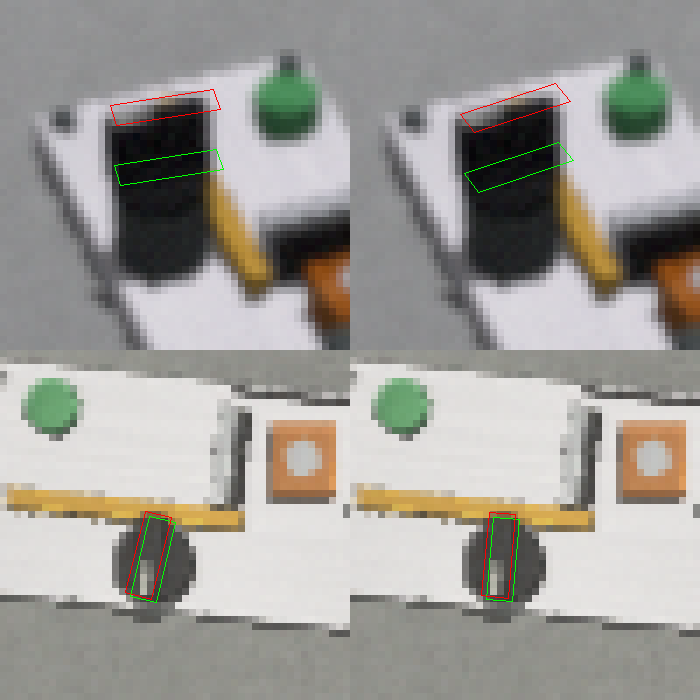

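View pics/o2.png

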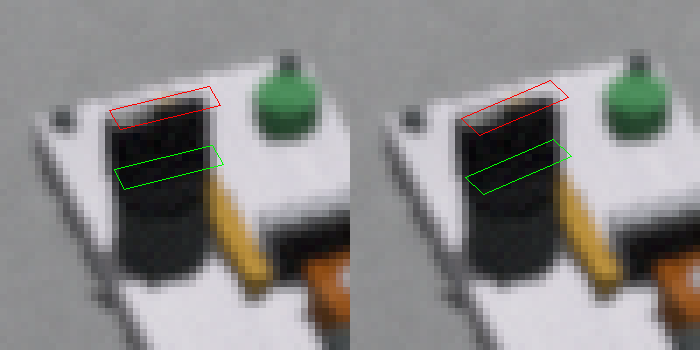

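Call:
send_rows --series "1 0 -1.2 -0.9 -0.2;1 0 -2.6 -1.95 -0.5;1 0 -4 -3 -0.8;1 0 -5.3 -4 -1;1 0 -6.6 -5 -1.2;1 0 -8 -6 -1.4;1 0 -9.3 -7 -1.7;1 0 -10.6 -8 -2"

```text
time: 1.9
tool_pos: [391.1, 171.9, 227.0]
tcp_rot: [-1.004, 1.57, 0.429]
contact_force: [1.5, 0.7, -0.0]
grip_width: 91.3
```

```bash
cat >> h.py <<'E'
from scipy.spatial.transform import Rotation as Ro
def st(target=None):
    o=get_obs(); R=Ro.from_euler('xyz',o['tcp_rot']).as_matrix(); p=o['tool_pos']
    print('t',round(o['time'],2),'p',np.round(p,1),'head',round(np.arctan2(R[1,2],R[0,2]),3),'tilt',np.round(R[:,0],3),'q',np.round(o['joint_positions'],3),'F',np.round(o['contact_force'],1),'M',np.round(o['moment'],3),'w',round(o['grip_width'],1))
    if target is not None: print('units',np.round(R.T@(np.array(target)-p)/30,2))
E
python3 -c "
from h import *
st([490.5,32,110])"
```

```text
t 1.9 p [391.1 171.9 227. ] head 1.433 tilt [ 0.001  0.    -1.   ] q [ 0.234  0.161  1.77   0.     1.209 -1.199] F [ 1.5  0.7 -0. ] M [ 0.061  0.019 -0.017] w 91.3
units [ 3.9  -3.92 -4.17]
```

Call:
send_rows --series "1 0 -1.3 -1.4 0;1 0.5 -2.6 -2.8 0;1 1 -3.92 -4.17 0;1 2 -3.92 -4.17 0;1 3 -3.92 -4.17 0;1 3.5 -3.92 -4.17 0;1 3.5 -3.92 -4.17 0"

```text
time: 2.78
tool_pos: [488.8, 33.2, 120.8]
tcp_rot: [1.589, 1.568, 3.021]
contact_force: [0.3, -0.1, -0.6]
grip_width: 91.9
```

Run:
```python
from h import *
st([490.5,32,68])
s=save('side','s2');t=save('top','t2')
a=cv2.resize(s['pixels'][120:240,220:340,::-1],None,fx=4,fy=4,interpolation=cv2.INTER_CUBIC)
b=cv2.resize(t['pixels'][150:250,240:320,::-1],None,fx=4,fy=4.8,interpolation=cv2.INTER_CUBIC)
cv2.imwrite('pics/c2.png',np.hstack([a,b]))
```

```text
t 2.77 p [488.8  33.2 120.8] head 1.432 tilt [-0.002  0.    -1.   ] q [-0.089  0.398  1.766  0.     0.98  -1.521] F [ 0.3 -0.1 -0.6] M [ 0.002 -0.006  0.   ] w 91.9
units [ 1.76 -0.07 -0.03]
```

View pics/c2.png

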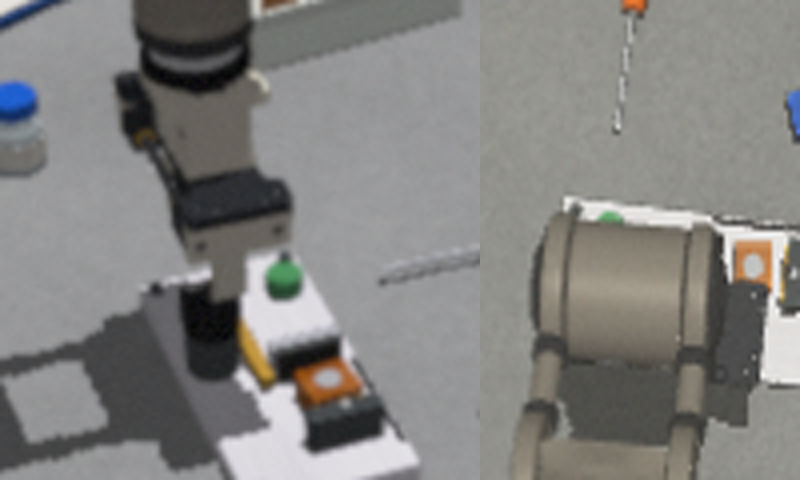

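Call:
send_rows --series "1 0.6 -0.05 -0.03 0;1 1.2 -0.05 -0.03 0;1 1.72 -0.05 -0.03 0;1 1.72 -0.05 -0.03 0;0 1.72 -0.05 -0.03 0;-0.5 1.72 -0.05 -0.03 0;-1 1.72 -0.05 -0.03 0;-1 1.72 -0.05 -0.03 0"

```text
time: 3.88
tool_pos: [491.0, 32.1, 70.4]
tcp_rot: [-1.345, 1.57, 0.088]
contact_force: [-0.1, 0.5, -0.1]
grip_width: 56.6
```

Run:
```python
from h import *
st()
```

```text
t 3.88 p [491.   32.1  70.4] head 1.433 tilt [ 0.001  0.    -1.   ] q [-0.091  0.474  1.816  0.     0.852 -1.523] F [-0.1  0.5 -0.1] M [ 0.057  0.019 -0.016] w 56.6
```

Call:
send_rows --series "-1 0 0 0 0;-1 0 0 0 0;-1 0 0 0 0;-1 0 0 0 0;-1 0 0 0 0;-1 0 0 0 0"

```text
time: 4.62
tool_pos: [490.8, 31.8, 70.1]
tcp_rot: [2.955, 1.57, -1.896]
contact_force: [0.2, -3.5, 0.6]
grip_width: 13.8
```

Run:
```python
from h import *
st()
```

```text
t 4.62 p [490.8  31.8  70.1] head 1.433 tilt [-0. -0. -1.] q [-9.100e-02  4.740e-01  1.816e+00 -1.000e-03  8.510e-01 -1.523e+00] F [ 0.2 -3.5  0.6] M [-0.491  0.081 -0.051] w 13.8
```

Call:
send_rows --series "-1 0 0 0 1;-1 0 0 0 2;-1 0 0 0 3;-1 0 0 0 4;-1 0 0 0 5;-1 0 0 0 6;-1 0 0 0 6"

```text
time: 5.5
tool_pos: [490.5, 31.1, 70.1]
tcp_rot: [-2.988, 1.569, -2.079]
contact_force: [-1.4, -7.0, 1.5]
grip_width: 13.6
```

Run:
```python
from h import *
st()
s=save('side','s3')
cv2.imwrite('pics/c3.png',cv2.resize(s['pixels'][150:250,230:350,::-1],None,fx=5,fy=5,interpolation=cv2.INTER_CUBIC))
st()
```

```text
t 5.5 p [490.5  31.1  70.1] head 0.908 tilt [-0.001 -0.002 -1.   ] q [-0.092  0.474  1.817 -0.002  0.852 -0.999] F [-1.4 -7.   1.5] M [-1.242  0.299  0.   ] w 13.6
t 5.55 p [490.5  31.1  70.1] head 0.909 tilt [-0.001 -0.002 -1.   ] q [-0.092  0.474  1.817 -0.002  0.852 -0.999] F [-1.7 -7.9  1.8] M [-1.338  0.342 -0.104] w 13.9
```

View pics/c3.png

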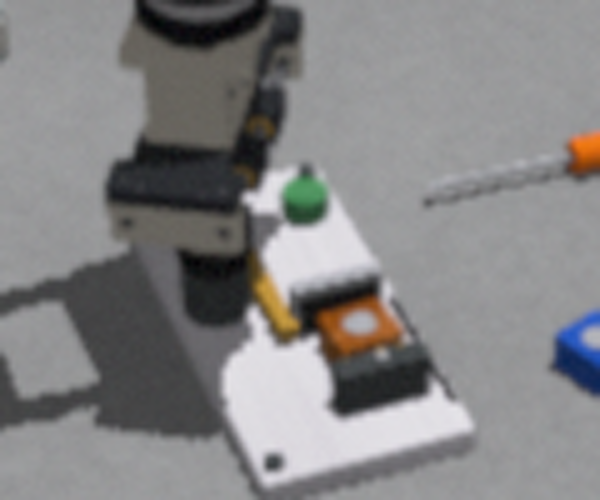

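Call:
send_rows --series "-1 0 -0.02 -0.04 0;-1 0 -0.02 -0.04 1.2;-1 0 -0.02 -0.04 2.4;-1 0 -0.02 -0.04 3.6;-1 0 -0.02 -0.04 4.8;-1 0 -0.02 -0.04 6;-1 0 -0.02 -0.04 7;-1 0 -0.02 -0.04 7"

```text
time: 6.55
tool_pos: [489.7, 30.4, 70.1]
tcp_rot: [3.133, 1.569, -2.852]
contact_force: [-3.4, -4.2, 3.3]
grip_width: 13.7
```

Run:
```python
from h import *
for i in range(3):st();s=save('side','s4')
cv2.imwrite('pics/c4.png',cv2.resize(s['pixels'][170:230,260:330,::-1],None,fx=8,fy=8,interpolation=cv2.INTER_CUBIC))
st()
```

```text
t 6.55 p [489.7  30.4  70.1] head 0.297 tilt [-0.002 -0.001 -1.   ] q [-9.400e-02  4.730e-01  1.818e+00 -1.000e-03  8.520e-01 -3.910e-01] F [-3.4 -4.2  3.3] M [-0.87   0.592 -0.12 ] w 13.7
t 6.6 p [489.7  30.4  70.1] head 0.298 tilt [-0.002 -0.001 -1.   ] q [-9.400e-02  4.730e-01  1.818e+00 -1.000e-03  8.520e-01 -3.910e-01] F [-4.6 -5.5  2.5] M [-0.894  0.668 -0.136] w 14.0
t 6.65 p [489.7  30.4  70.1] head 0.298 tilt [-0.002 -0.001 -1.   ] q [-9.400e-02  4.730e-01  1.818e+00 -1.000e-03  8.520e-01 -3.910e-01] F [-4.4 -5.1  4.1] M [-0.827  0.635 -0.027] w 14.1
t 6.7 p [489.7  30.4  70.1] head 0.298 tilt [-0.002 -0.001 -1.   ] q [-9.400e-02  4.730e-01  1.818e+00 -1.000e-03  8.520e-01 -3.910e-01] F [-4.7 -4.7  3.2] M [-0.859  0.565 -0.142] w 13.8
```

View pics/c4.png

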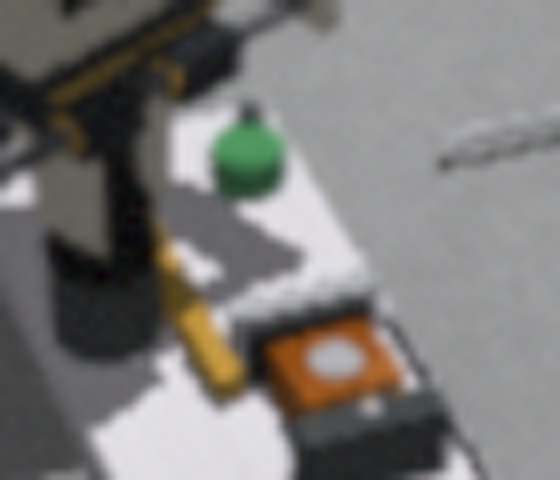

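Call:
send_rows --series "-1 0 -0.02 -0.035 0.5;-1 0 -0.02 -0.035 1;-1 0 -0.02 -0.035 1.6;-1 0 -0.02 -0.035 2.1;-1 0 -0.02 -0.035 2.6;-1 0 -0.02 -0.035 2.6"

```text
time: 7.45
tool_pos: [489.3, 30.3, 70.1]
tcp_rot: [2.529, 1.57, 2.601]
contact_force: [-2.6, -0.1, 3.3]
grip_width: 13.7
```

```bash
cat >> h.py <<'E'
def avg(n=12,name='a'):
    L=[];
    for i in range(n):
        s=capture('side' if i else 'side'); o=get_obs(); L.append(np.r_[o['moment'],o['contact_force'],o['tau'][5]])
    L=np.array(L); print('avg M,F,tau6',np.round(L.mean(0),3),'sd',np.round(L.std(0),3)); st()
    cv2.imwrite(f'pics/{name}.png',cv2.resize(s['pixels'][180:230,280:330,::-1],None,fx=10,fy=10,interpolation=cv2.INTER_CUBIC))
    for th in('sample_center','jaw_face'):
        print(th,[(np.round(d['point'],1),round(d['score'],2)) for d in place_of(s,th)][:2])
E
python3 -c "
from h import *
avg(12,'c5')"
```

```text
avg M,F,tau6 [ 0.187  0.733 -0.031 -4.248  1.489  3.73  -0.029] sd [0.117 0.133 0.022 0.765 0.803 0.936 0.017]
t 8.05 p [489.3  30.2  70.1] head 0.071 tilt [-0.001  0.001 -1.   ] q [-9.50e-02  4.72e-01  1.82e+00  1.00e-03  8.51e-01 -1.67e-01] F [-4.6  1.9  4.5] M [ 0.305  0.916 -0.069] w 13.9
sample_center [(array([ 674.2, -102.2,   11.5]), 0.71), (array([535.9, -50.1,  33. ]), 0.52)]
jaw_face [(array([544.2, -37.5,  39.1]), 0.58), (array([490.8,  31.7,  86.2]), 0.15)]
```

View pics/c5.png

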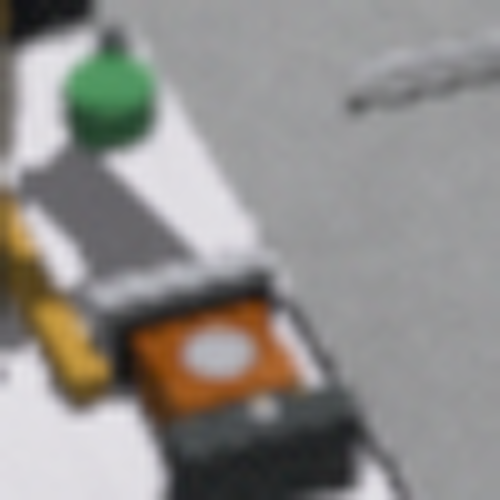

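Call:
send_rows --series "-1 0 0.01 -0.023 0.2;-1 0 0.01 -0.023 0.4;-1 0 0.01 -0.023 0.6"

```text
time: 8.52
tool_pos: [489.2, 30.2, 70.1]
tcp_rot: [0.553, 1.571, 0.571]
contact_force: [-2.2, 1.9, 1.2]
grip_width: 14.2
```

```bash
python3 -c "
from h import *
st();avg(8,'c6')"
```

```text
t 8.53 p [489.2  30.2  70.1] head 0.018 tilt [ 0.  0. -1.] q [-0.095  0.471  1.821  0.     0.849 -0.113] F [-2.2  1.9  1.2] M [0.176 0.468 0.103] w 14.2
avg M,F,tau6 [ 0.239  0.37   0.038 -1.912  2.111  1.89   0.05 ] sd [0.031 0.053 0.05  0.867 0.293 0.893 0.055]
t 8.93 p [489.2  30.2  70.1] head 0.019 tilt [ 0.  0. -1.] q [-0.095  0.471  1.821  0.     0.849 -0.114] F [-1.7  1.9  0.8] M [ 0.27   0.307 -0.011] w 14.0
sample_center [(array([537.1, -49.9,  31.9]), 0.64), (array([ 671. , -104.3,   11.7]), 0.59)]
jaw_face [(array([545.2, -34.4,  38.4]), 0.52)]
```

View pics/c6.png

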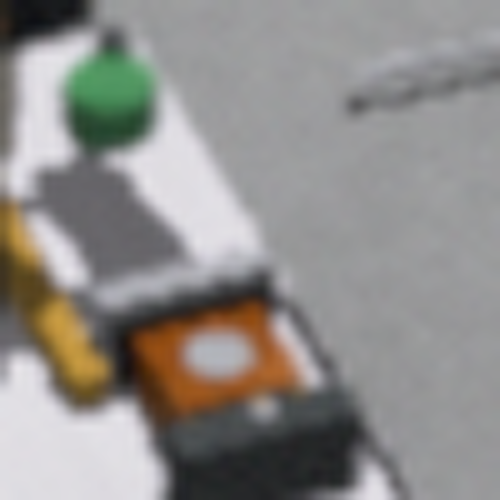

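Call:
send_rows --series "-1 0 0 0 0.2;-1 0 0 0 0.4;-1 0 0 0 0.6"

```text
time: 9.4
tool_pos: [489.1, 30.2, 70.1]
tcp_rot: [0.655, 1.571, 0.621]
contact_force: [-1.4, 2.3, 1.0]
grip_width: 13.9
```

```bash
python3 -c "
from h import *
st();avg(4,'c7')"
```

```text
t 9.4 p [489.1  30.2  70.1] head -0.035 tilt [ 0.  0. -1.] q [-0.095  0.471  1.821  0.     0.849 -0.06 ] F [-1.4  2.3  1. ] M [0.284 0.292 0.1  ] w 13.9
avg M,F,tau6 [ 0.308  0.261  0.054 -1.35   2.103  0.643  0.081] sd [0.025 0.016 0.033 0.419 0.281 0.482 0.063]
t 9.6 p [489.1  30.2  70.1] head -0.034 tilt [ 0.  0. -1.] q [-0.095  0.471  1.821  0.     0.849 -0.061] F [-0.6  2.4  0.9] M [0.3   0.237 0.022] w 13.9
sample_center [(array([ 673.8, -103.4,   15. ]), 0.64), (array([538.3, -49.9,  29.7]), 0.62)]
jaw_face [(array([541.8, -35.8,  39.3]), 0.38)]
```

Call:
send_rows --series "-1 0 0 0 0.2;-1 0 0 0 0.4;-1 0 0 0 0.6"

```text
time: 10.07
tool_pos: [489.0, 30.2, 70.1]
tcp_rot: [2.66, 1.571, 2.573]
contact_force: [-2.1, 1.9, 0.4]
grip_width: 14.0
```

```bash
python3 -c "
from h import *
st();avg(3,'c8')"
```

```text
t 10.07 p [489.   30.2  70.1] head -0.087 tilt [-0.  0. -1.] q [-0.095  0.471  1.822  0.     0.849 -0.008] F [-2.1  1.9  0.4] M [0.346 0.339 0.128] w 14.0
avg M,F,tau6 [ 0.339  0.309  0.051 -1.663  2.819  0.242  0.097] sd [0.012 0.012 0.023 0.336 0.426 0.627 0.066]
t 10.22 p [489.   30.2  70.1] head -0.086 tilt [-0.  0. -1.] q [-0.095  0.471  1.822  0.     0.849 -0.009] F [-2.1  3.4 -0. ] M [0.355 0.32  0.018] w 14.0
sample_center [(array([ 674.7, -102.9,   13.5]), 0.72), (array([535.8, -52.4,  32.7]), 0.64)]
jaw_face [(array([543.8, -35.1,  43.2]), 0.61)]
```

View pics/c8.png

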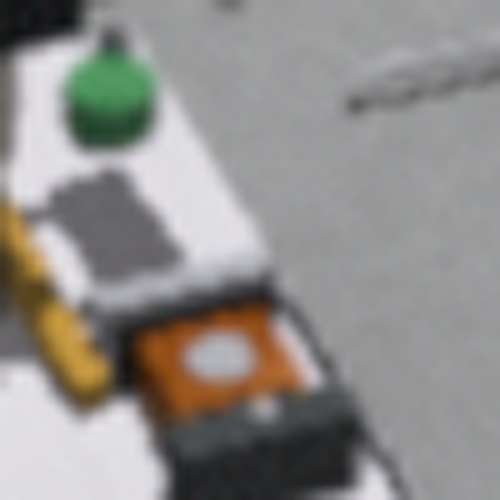

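Call:
send_rows --series "-1 0 0 0 0.2;-1 0 0 0 0.4"

```text
time: 10.58
tool_pos: [488.9, 30.2, 70.1]
tcp_rot: [2.96, 1.57, 2.838]
contact_force: [-1.9, 2.1, 1.1]
grip_width: 14.0
```

```bash
python3 -c "
from h import *
st();avg(3,'c9')"
```

```text
t 10.57 p [488.9  30.2  70.1] head -0.122 tilt [-0.  0. -1.] q [-0.095  0.471  1.822  0.     0.849  0.027] F [-1.9  2.1  1.1] M [0.367 0.387 0.067] w 14.0
avg M,F,tau6 [ 0.344  0.444  0.033 -2.018  2.587  1.405  0.098] sd [0.033 0.05  0.04  0.467 0.435 0.422 0.066]
t 10.72 p [489.   30.2  70.1] head -0.121 tilt [-0.  0. -1.] q [-0.095  0.471  1.822  0.     0.849  0.026] F [-2.6  3.1  1. ] M [ 0.303  0.5   -0.012] w 13.9
sample_center [(array([ 673.5, -102.9,   11.1]), 0.78), (array([538.2, -52.7,  32.1]), 0.62)]
jaw_face [(array([544.4, -39.4,  39.7]), 0.53)]
```

Call:
send_rows --series "-1 0 0 0 0.2;-1 0 0 0 0.4;-1 0 0 0 0.6"

```text
time: 11.2
tool_pos: [488.9, 30.2, 70.1]
tcp_rot: [2.96, 1.57, 2.786]
contact_force: [-3.3, 2.0, 2.6]
grip_width: 13.7
```

```bash
python3 -c "
from h import *
st();avg(3,'c10')"
```

```text
t 11.2 p [488.9  30.2  70.1] head -0.174 tilt [-0.  0. -1.] q [-0.095  0.471  1.822  0.     0.849  0.079] F [-3.3  2.   2.6] M [0.389 0.653 0.132] w 13.7
avg M,F,tau6 [ 0.331  0.663  0.046 -3.174  2.417  2.561  0.101] sd [0.022 0.016 0.038 0.116 0.239 0.559 0.066]
t 11.35 p [488.9  30.2  70.1] head -0.173 tilt [-0.  0. -1.] q [-0.095  0.471  1.822  0.     0.849  0.078] F [-3.3  2.6  2.7] M [0.309 0.673 0.01 ] w 14.1
sample_center [(array([ 673.6, -103. ,   13.8]), 0.79), (array([ 428.5, -412.6,   -0.7]), 0.69)]
jaw_face [(array([543.8, -35.5,  40.3]), 0.57)]
```

View pics/c10.png

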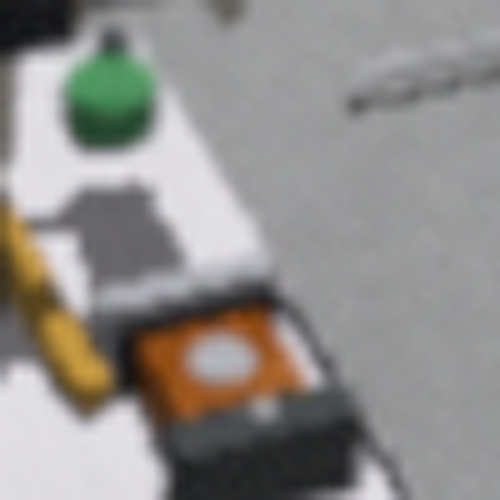

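Call:
send_rows --series "-1 0 0 0 0.2;-1 0 0 0 0.4"

```text
time: 11.7
tool_pos: [488.8, 30.2, 70.1]
tcp_rot: [3.123, 1.57, 2.914]
contact_force: [-5.1, 1.9, 2.2]
grip_width: 13.8
```

```bash
cat >> h.py <<'E'
def q(n=4):
    L=[]
    for i in range(n):
        o=get_obs(); L.append((round(o['moment'][2],3),round(o['tau'][5],3)))
        if i<n-1: s=capture('side')
    print(L); st()
E
python3 -c "
from h import *
q()"
```

```text
[(np.float64(0.113), np.float64(-0.076)), (np.float64(0.062), np.float64(0.067)), (np.float64(0.045), np.float64(0.185)), (np.float64(0.079), np.float64(0.083))]
t 11.85 p [488.8  30.2  70.1] head -0.209 tilt [-0.  0. -1.] q [-0.095  0.471  1.822  0.     0.849  0.114] F [-4.4  2.9  3. ] M [0.401 0.797 0.079] w 13.8
```

Call:
send_rows --series "-1 0 0 -0.02 0.2;-1 0 0 -0.02 0.4"

```text
time: 12.1
tool_pos: [488.7, 30.2, 70.1]
tcp_rot: [0.121, 1.57, -0.123]
contact_force: [-2.2, 2.9, 0.2]
grip_width: 13.6
```

```bash
python3 -c "
from h import *
q()"
```

```text
[(np.float64(0.124), np.float64(-0.077)), (np.float64(0.068), np.float64(0.032)), (np.float64(0.032), np.float64(0.188)), (np.float64(0.031), np.float64(0.078))]
t 12.25 p [488.7  30.3  70.1] head -0.243 tilt [ 0.  0. -1.] q [-0.095  0.471  1.823  0.     0.848  0.148] F [-2.1  2.1 -0.9] M [0.308 0.382 0.031] w 13.7
```

Call:
send_rows --series "-1 0 0 0 0.2;-1 0 0 0 0.4"

```text
time: 12.5
tool_pos: [488.7, 30.3, 70.1]
tcp_rot: [0.338, 1.57, 0.059]
contact_force: [-0.9, 2.1, -0.7]
grip_width: 14.0
```

```bash
python3 -c "
from h import *
q();avg(1,'c11')"
```

```text
[(np.float64(0.077), np.float64(-0.083)), (np.float64(0.072), np.float64(0.027)), (np.float64(-0.023), np.float64(0.185)), (np.float64(0.034), np.float64(0.076))]
t 12.65 p [488.7  30.3  70.1] head -0.278 tilt [ 0.  0. -1.] q [-0.095  0.47   1.823  0.     0.848  0.183] F [-1.   2.  -0.4] M [0.237 0.147 0.034] w 13.7
avg M,F,tau6 [ 0.233  0.227  0.038 -1.201  1.697  0.022  0.033] sd [0. 0. 0. 0. 0. 0. 0.]
t 12.7 p [488.6  30.3  70.1] head -0.278 tilt [ 0.  0. -1.] q [-0.095  0.47   1.823  0.     0.848  0.183] F [-1.2  1.7  0. ] M [0.233 0.227 0.038] w 13.9
sample_center [(array([540.1, -53.3,  32.8]), 0.61)]
jaw_face [(array([542.3, -36.2,  40.3]), 0.51), (array([527.5,   9.6,   1.2]), 0.51)]
```

View pics/c11.png

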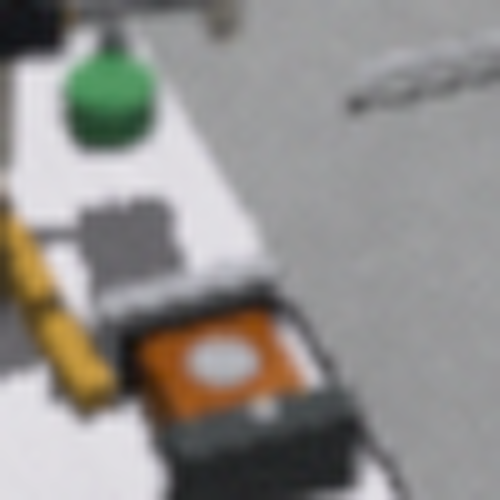

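Call:
send_rows --series "-1 0 0 0 0.2;-1 0 0 0 0.4"

```text
time: 13.05
tool_pos: [488.6, 30.3, 70.1]
tcp_rot: [0.343, 1.57, 0.029]
contact_force: [-0.5, 2.2, -1.3]
grip_width: 14.0
```

```bash
python3 -c "
from h import *
q()"
```

```text
[(np.float64(0.152), np.float64(-0.085)), (np.float64(0.058), np.float64(0.025)), (np.float64(0.044), np.float64(0.183)), (np.float64(0.012), np.float64(0.075))]
t 13.2 p [488.6  30.3  70.1] head -0.313 tilt [ 0.  0. -1.] q [-0.095  0.47   1.823  0.     0.848  0.218] F [ 0.5  2.  -1.8] M [0.199 0.117 0.012] w 13.9
```

Call:
send_rows --series "-1 0 0 0 0.2;-1 0 0 0 0.4"

```text
time: 13.45
tool_pos: [488.5, 30.3, 70.1]
tcp_rot: [0.552, 1.571, 0.204]
contact_force: [-0.5, 2.8, -1.4]
grip_width: 13.9
```

```bash
python3 -c "
from h import *
q()"
```

```text
[(np.float64(0.078), np.float64(-0.085)), (np.float64(0.111), np.float64(0.025)), (np.float64(0.03), np.float64(0.183)), (np.float64(-0.044), np.float64(0.074))]
t 13.6 p [488.6  30.3  70.1] head -0.348 tilt [ 0.  0. -1.] q [-0.095  0.47   1.823  0.     0.848  0.253] F [ 0.   1.4 -1.9] M [ 0.207  0.06  -0.044] w 13.7
```

Call:
send_rows --series "-1 0 0 0 0.2;-1 0 0 0 0.4"

```text
time: 13.85
tool_pos: [488.5, 30.3, 70.1]
tcp_rot: [1.41, 1.571, 1.026]
contact_force: [0.3, 2.0, -1.8]
grip_width: 13.7
```

```bash
python3 -c "
from h import *
q();avg(1,'c12')"
```

```text
[(np.float64(0.088), np.float64(-0.085)), (np.float64(0.045), np.float64(0.025)), (np.float64(0.002), np.float64(0.182)), (np.float64(0.009), np.float64(0.074))]
t 14.0 p [488.5  30.3  70.1] head -0.383 tilt [ 0.  0. -1.] q [-0.095  0.47   1.823  0.     0.848  0.288] F [ 0.1  1.5 -0.8] M [0.206 0.081 0.009] w 13.7
avg M,F,tau6 [ 0.237  0.09  -0.03  -0.274  1.848 -2.235  0.031] sd [0. 0. 0. 0. 0. 0. 0.]
t 14.05 p [488.5  30.3  70.1] head -0.383 tilt [ 0.  0. -1.] q [-0.095  0.47   1.823  0.     0.848  0.288] F [-0.3  1.8 -2.2] M [ 0.237  0.09  -0.03 ] w 13.5
sample_center [(array([ 676. , -103.5,   11.6]), 0.61), (array([536. , -54.2,  32.9]), 0.57)]
jaw_face [(array([545.3, -39.2,  40.2]), 0.62)]
```

View pics/c12.png

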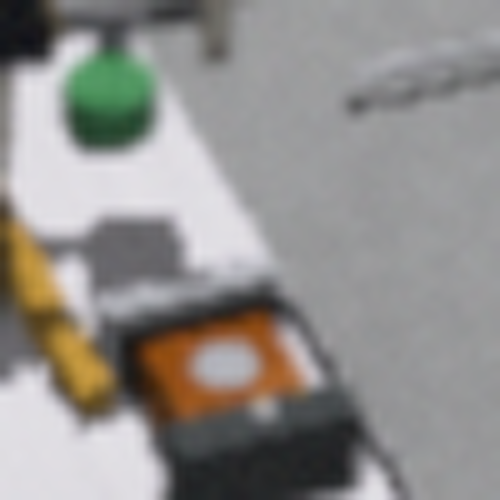

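Call:
send_rows --series "-1 0 0 0 0.2;-1 0 0 0 0.4"

```text
time: 14.4
tool_pos: [488.4, 30.3, 70.1]
tcp_rot: [2.651, 1.571, 2.233]
contact_force: [0.7, 2.6, -0.0]
grip_width: 13.5
```

```bash
python3 -c "
from h import *
q()"
```

```text
[(np.float64(0.044), np.float64(-0.085)), (np.float64(0.097), np.float64(0.026)), (np.float64(-0.009), np.float64(0.184)), (np.float64(-0.026), np.float64(0.075))]
t 14.55 p [488.4  30.3  70.1] head -0.418 tilt [-0.  0. -1.] q [-0.095  0.47   1.823  0.     0.848  0.323] F [-1.2  2.1 -1.6] M [ 0.24   0.101 -0.026] w 13.8
```

Call:
send_rows --series "-1 0 0 0 0.2;-1 0 0 0 0.4"

```text
time: 14.8
tool_pos: [488.4, 30.4, 70.1]
tcp_rot: [2.787, 1.571, 2.333]
contact_force: [-1.6, 1.9, -0.7]
grip_width: 14.0
```

```bash
python3 -c "
from h import *
q()"
```

```text
[(np.float64(0.149), np.float64(-0.084)), (np.float64(0.058), np.float64(0.027)), (np.float64(0.043), np.float64(0.185)), (np.float64(0.06), np.float64(0.076))]
t 14.95 p [488.4  30.4  70.1] head -0.453 tilt [-0.  0. -1.] q [-0.095  0.47   1.823  0.     0.848  0.358] F [-1.8  1.4 -0.5] M [0.301 0.234 0.06 ] w 14.0
```

Call:
send_rows --series "-1 0 0 0 0.2;-1 0 0 0 0.4"

```text
time: 15.2
tool_pos: [488.3, 30.4, 70.1]
tcp_rot: [2.965, 1.57, 2.477]
contact_force: [-1.0, 3.2, 0.4]
grip_width: 13.9
```

```bash
python3 -c "
from h import *
q();avg(1,'c13')"
```

```text
[(np.float64(0.101), np.float64(-0.082)), (np.float64(0.082), np.float64(0.028)), (np.float64(0.097), np.float64(0.187)), (np.float64(0.04), np.float64(0.078))]
t 15.35 p [488.3  30.4  70.1] head -0.488 tilt [-0.  0. -1.] q [-0.095  0.47   1.823  0.     0.848  0.393] F [-1.7  3.  -0.4] M [0.346 0.328 0.04 ] w 13.7
avg M,F,tau6 [ 0.41   0.345  0.006 -1.629  2.106  0.21   0.035] sd [0. 0. 0. 0. 0. 0. 0.]
t 15.4 p [488.3  30.4  70.1] head -0.487 tilt [-0.  0. -1.] q [-0.095  0.47   1.823  0.     0.848  0.392] F [-1.6  2.1  0.2] M [0.41  0.345 0.006] w 14.1
sample_center [(array([ 672.8, -103.6,   13.3]), 0.79), (array([537. , -57.1,  34.7]), 0.55)]
jaw_face [(array([544. , -43.7,  42. ]), 0.45)]
```

View pics/c13.png

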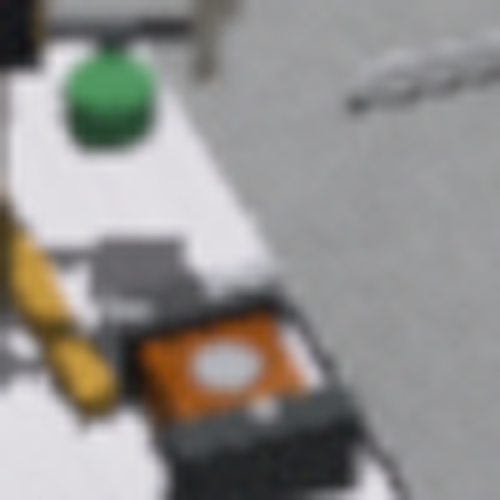

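Call:
send_rows --series "-1 0 0 0 0.2;-1 0 0 0 0.4"

```text
time: 15.75
tool_pos: [488.3, 30.4, 70.1]
tcp_rot: [-3.099, 1.57, 2.66]
contact_force: [-2.0, 3.5, 1.3]
grip_width: 14.0
```

```bash
python3 -c "
from h import *
q()"
```

```text
[(np.float64(0.114), np.float64(-0.08)), (np.float64(0.044), np.float64(0.031)), (np.float64(0.043), np.float64(0.19)), (np.float64(0.078), np.float64(0.081))]
t 15.9 p [488.3  30.4  70.1] head -0.522 tilt [-0.  0. -1.] q [-0.095  0.47   1.823  0.     0.848  0.428] F [-2.4  4.   0.3] M [0.539 0.491 0.078] w 14.0
```

Call:
send_rows --series "-1 0 0 0 0.2;-1 0 0 0 0.4"

```text
time: 16.15
tool_pos: [488.2, 30.4, 70.1]
tcp_rot: [-3.031, 1.57, 2.694]
contact_force: [-2.7, 3.6, 1.8]
grip_width: 14.0
```

```bash
python3 -c "
from h import *
q()"
```

```text
[(np.float64(0.092), np.float64(-0.076)), (np.float64(0.066), np.float64(0.067)), (np.float64(0.078), np.float64(0.185)), (np.float64(0.062), np.float64(0.083))]
t 16.3 p [488.3  30.4  70.1] head -0.558 tilt [-0.  0. -1.] q [-0.095  0.47   1.823  0.     0.848  0.463] F [-2.9  3.1  2.1] M [0.559 0.667 0.062] w 13.9
```

Call:
send_rows --series "-1 0 0 0 0.2;-1 0 0 0 0.4"

```text
time: 16.55
tool_pos: [488.2, 30.4, 70.1]
tcp_rot: [-2.93, 1.57, 2.76]
contact_force: [-3.4, 5.1, 1.5]
grip_width: 13.9
```

```bash
python3 -c "
from h import *
q();avg(1,'c14')"
```

```text
[(np.float64(0.146), np.float64(-0.01)), (np.float64(0.204), np.float64(0.138)), (np.float64(0.146), np.float64(0.262)), (np.float64(0.114), np.float64(0.161))]
t 16.7 p [488.2  30.5  70.1] head -0.593 tilt [-0.001  0.    -1.   ] q [-0.095  0.47   1.823  0.     0.849  0.498] F [-3.3  3.6  1.5] M [0.579 0.643 0.114] w 13.9
avg M,F,tau6 [ 0.64   0.654  0.153 -2.692  4.511  1.718  0.129] sd [0. 0. 0. 0. 0. 0. 0.]
t 16.75 p [488.2  30.5  70.1] head -0.593 tilt [-0.001  0.    -1.   ] q [-0.095  0.47   1.823  0.     0.849  0.498] F [-2.7  4.5  1.7] M [0.64  0.654 0.153] w 13.7
sample_center [(array([ 673.2, -101.9,   15.8]), 0.8), (array([535.6, -58.3,  34.4]), 0.53)]
jaw_face [(array([541.3, -43.3,  38.4]), 0.52)]
```

View pics/c14.png

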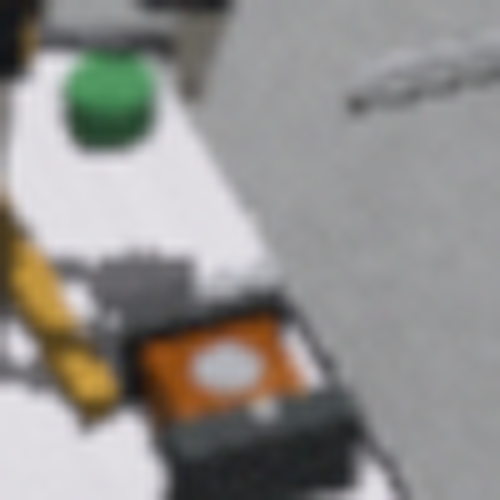

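Call:
send_rows --series "-1 0 0 0 0.12;-1 0 0 0 0.22"

```text
time: 17.1
tool_pos: [488.2, 30.5, 70.1]
tcp_rot: [-2.894, 1.57, 2.777]
contact_force: [-3.3, 4.4, 2.1]
grip_width: 14.0
```

```bash
python3 -c "
from h import *
q(6)"
```

```text
[(np.float64(0.218), np.float64(0.126)), (np.float64(0.185), np.float64(0.195)), (np.float64(0.188), np.float64(0.258)), (np.float64(0.278), np.float64(0.208)), (np.float64(0.19), np.float64(0.193)), (np.float64(0.142), np.float64(0.189))]
t 17.35 p [488.2  30.5  70.1] head -0.612 tilt [-0.001  0.    -1.   ] q [-0.095  0.47   1.823  0.     0.849  0.517] F [-3.5  5.1  1.4] M [0.591 0.666 0.142] w 14.1
```

Call:
send_rows --series "-0.5 0 0 0 0;0 0 0 0 0;0 0 0 0 0;0.5 0 0 0 0;0.5 0 0 0 0;0.5 0 0 0 0"

```text
time: 18.1
tool_pos: [488.5, 30.3, 70.1]
tcp_rot: [1.004, 1.571, 0.393]
contact_force: [-0.7, -0.0, -0.2]
grip_width: 67.1
```

```bash
python3 -c "
from h import *
st()"
```

```text
t 18.1 p [488.5  30.3  70.1] head -0.611 tilt [ 0.  0. -1.] q [-0.095  0.47   1.823  0.     0.848  0.516] F [-0.7 -0.  -0.2] M [-0.088  0.111 -0.046] w 67.1
```

Free of the knob; rising straight up.

Call:
send_rows --series "0.5 -0.5 0 0 0;0.5 -1.2 0 0 0;0.5 -2.2 0 0 0;0.5 -3.2 0 0 0;0.5 -4.2 0 0 0;0.5 -5 0 0 0;0.5 -5 0 0 0"

```text
time: 18.98
tool_pos: [489.4, 30.2, 221.6]
tcp_rot: [0.529, 1.567, -0.083]
contact_force: [-0.7, 0.2, 0.1]
grip_width: 68.8
```

```bash
python3 -c "
from h import *
st()
s=save('side','s9')
a=cv2.resize(s['pixels'][165:245,250:340,::-1],None,fx=7,fy=7,interpolation=cv2.INTER_CUBIC)
cv2.imwrite('pics/c15.png',a)"
```

```text
t 18.98 p [489.4  30.2 221.6] head -0.611 tilt [ 0.004 -0.    -1.   ] q [-0.095  0.281  1.628  0.     1.229  0.516] F [-0.7  0.2  0.1] M [-0.07   0.097  0.028] w 68.8
```

View pics/c15.png

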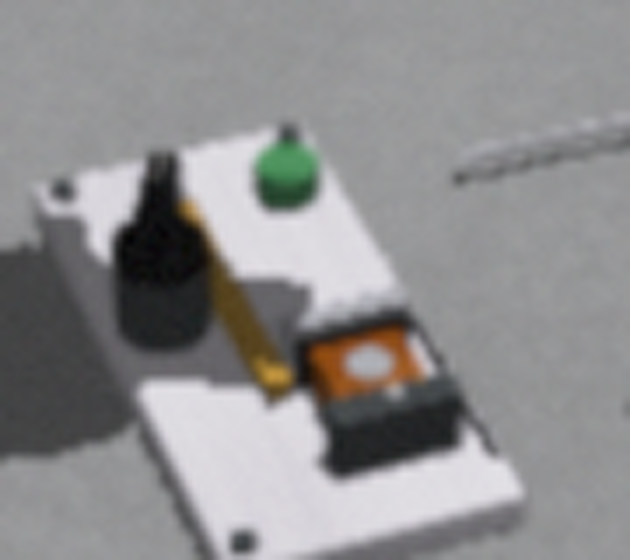

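Run:
```python
from h import *
s=capture('side')
f=lambda x,y:((x+.5)/7-.5+250,(y+.5)/7-.5+165)
pts={'disc':((369,364),46),'stopTopFrontL':((330,409),52),'stopTopBackR?':((452,378),52),'sampBL':((305,348),46),'sampBR':((407,325),46),'jawR':((411,322),52),'jawL':((300,340),52)}
c,sn=np.cos(-.115),np.sin(-.115); R=np.array([[c,-sn],[sn,c]])
for k,(a,z) in pts.items():
    w=ray(s,f(*a),z)[:2]; print(k,np.round(w,1),'clamp',np.round(R.T@(w-[527.6,7.1]),1))
for th in ('stop','sample_center','jaw_face','spare_mount'):
    print(th,[(np.round(R.T@(np.array(d['point'])[:2]-[527.6,7.1]),1),round(d['score'],2)) for d in place_of(s,th)][:2])
```

```text
disc [537.3 -60.5] clamp [ 17.4 -66. ]
stopTopFrontL [507.3 -83.5] clamp [ -9.7 -92.3]
stopTopBackR? [560.  -90.5] clamp [ 43.3 -93.3]
sampBL [518.6 -38.8] clamp [ -3.6 -46.7]
sampBR [562.9 -46.2] clamp [ 41.2 -48.9]
jawR [562.  -51.4] clamp [ 40.9 -54.2]
jawL [516.1 -39.6] clamp [ -6.1 -47.7]
stop [(array([ 17.9, -87. ]), 0.66)]
sample_center [(array([156.1, -94.2]), 0.73)]
jaw_face [(array([ 20.6, -47. ]), 0.46)]
spare_mount [(array([42.4, 86. ]), 0.38)]
```

```bash
python3 -c "
from h import *
st(); print(close_job())"
```

```text
t 19.27 p [488.   30.3 219.1] head -0.611 tilt [-0.002  0.    -1.   ] q [-0.095  0.284  1.631  0.     1.229  0.516] F [-0.6  0.7 -1.1] M [-0.029  0.124 -0.02 ] w 69.1
the job is handed in; nothing more can be done
None
```

The sample should be clamped and held: I gripped the knob once, broke it loose with a 30° clockwise twist, and turned it on to about 2.04 rad. I then let go, raised the arm clear and handed the job in at 19.3 s.

**Squeeze:** the torque stayed near 0.1 N m, rose to about 0.15 N m at 2.03 rad when the sample seated, and reached about 0.2 N m after one last degree. From torque and angle I estimate about 8 to 10 N; there was no direct force reading.

**Last checks:**
- **Position:** after letting go, the side picture put the sample within about 1 mm of the stop's middle.
- **Gap:** the network put the jaw pad about 40 mm from the stop's face, where 39 to 43 mm is expected.
- **Squareness:** the sample looked square by eye.
- **Contact:** the wrist force was close to zero, so the arm was touching nothing.

**What did not fit or was not checked:**
- **Knob travel:** my first camera estimate of 1.5 to 1.8 rad was too low; I went by the torque instead.
- **Wrong block:** in the last pictures the network picked the blue look-alike block as the sample, so I used the steel disc in the amber one.
- **After release:** I could not measure the squeeze; the knob's friction should hold up to about 8 N.
- **Bystanders:** I did not measure them again. The arm stayed above them, and the mount and screwdriver showed no movement in the close-ups.

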